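Set the pellet die on the press anvil and hold the crosshead over the guide pins

ROBOT

A 6-joint arm with a two-finger parallel gripper is mounted at the origin on a cart in front of the work surface, level with it; the furniture and walls round the work are solid. World frame = base frame: x ahead of the robot, y to its left, z up, the work surface at z = 0. Lengths are in m, angles in degrees, forces in N, time in s.
With the tool pointing down it reaches from about 0.35 to 1 m from the base axis. Payload 7.1 kg.
Tool frame: the origin (TCP) lies midway between the tips of the shut fingers; the grasp point (between the pads) lies tcp_to_grasp behind it (tcp_to_grasp is the distance from the TCP to the grasp point, in m); z points along the fingers, y is the line along which they close (so a half turn about z gives the same grasp; the last joint's range is limited). The gripper opens to 85 mm and grips with 20 to 120 N. Pads are 22 mm wide; open, the fingers measure 114 mm over their backs; the gripper's body (76 mm by 85 mm) begins 54 mm behind the grasp point. The pads swing forward as they close: fully open they stand 13 mm farther back than shut.
Start: joints at [74.37, 24.242, 93.386, -0, 62.372, -1.089], TCP at [0.157, 0.605, 0.231] pointing down, gripper open.
Joint ranges: [-172.04, 172.04], [-51.8, 120.97], [4.93, 147.93], [-75.15, 255.16], [6.16, 154.13], [-145.62, 145.62]. Speed limits (degrees/s): [136.94, 136.94, 172.46, 180, 180, 180].

INTERFACE

Orientations are given as a 3x3 rotation matrix whose columns are the frame's x, y, z axes.
In Python, from plant import sense, snapshot, get_calibration, sign_off, tcp_to_grasp gives the robot as it stands. The module is installed in compiled form; this text tells all that it offers.
- The arm moves only by the tool move_arm, never from a script. Its argument "rows" is a list of rows, each an object with "xyz": the shift along the tool's x, y, z in mm, a list of three; "rotation": the turn, a rotation vector about the tool's x, y, z in rad, a list of three. In form: [{"xyz": [dx, dy, dz], "rotation": [ax, ay, az]}, ...]. A call has 1 to 12 rows; each row is the pose to reach, as a shift and turn from the pose commanded when the call began, along the tool's axes at that moment; what a row does not reach only later rows make up. A row lasts 1/8 s, in which the tool goes at most 62.5 mm and 10.7 degrees, less where a joint would pass 70% of its speed; a pose out of reach is approached as far as the arm can. A call with a gripper value outside its range is refused whole. "jaw" is the opening, from 0 (shut) to 1 (fully open), set as the call begins (left out, the last holds). The fingers move at their own pace and stop on an object; "squeeze" is the grip in N (left out, the last holds). Time passes only in rows, so rows that repeat a pose let the fingers close. It gives the time, the measured TCP pose, the force, the opening and the grip force at its end, in the units of the state.
- sense(): the state, without advancing time (a new reading comes with each control period).
- snapshot(name): name is "side" or "top" or "wrist"; returns (picture, depth): 480x640x3 uint8, red, green, blue; 480x640 float32, m along the optical axis (not along the pixel's ray), 0 where there is no reading.
- get_calibration(name): a dict with "K" (3x3 intrinsics, pixels), "R" (3x3) and "t" (3): a world point X has camera coordinates R X + t. Camera axes: x right, y down, z forward; pixel columns grow to the right and rows downward; lengths in m; the calibration is good to about 2 mm. A picture is of the moment at which its call begins: read the wrist's pose just before it. get_calibration takes no time and is no camera call; for the wrist camera it gives the pose at the moment of the call.
- sign_off(): hands the job in; it is judged then, once.
The state is a dict: "clock": time; "q": joint angles; "qd": joint speeds; "joint_efforts": joint torques, N m; "position": TCP position; "tool_rot": TCP orientation; "ft_force": force on the tool from outside, world axes, zero at the start; "torque": the same for the moment, N m; "opening": opening from 0.0 (shut) to 1.0 (fully open); "finger_force": force on a finger pad.
Only numpy, scipy, OpenCV 4.12 (cv2) and the standard library are available. Lean on these libraries where they do the work, as an engineer would, in place of code of your own. Each camera call takes 0.05 s, during which the arm holds its last target. There are 200 camera calls.

TASK

Stand the metal pellet die upright and centred on the narrow anvil of the hand press and let go of it. Then pick up the press's crosshead and hold it level just above the two guide pins, about a centimetre clear of their tips, each hole straight above a pin so that it could simply be lowered (either way round), and finish still holding it there, motionless, so that I can slip the springs onto the pins. The crosshead must never touch the press or the die, and the flask, the two cartons and the mortar stay standing where they are.

Things in the scene. Friction and masses are not known exactly. Their poses are not given: they have to be found in the camera images.
- press: Base of a small hand press, fixed to the bench: grey foot plate 70 x 190 x 12 mm carrying a narrow steel anvil at its middle and two upright steel guide pins. Origin: centre of the plate's underside, on the bench; z up, y along the line through the two pins. It stands left or right of the row of cartons and flask, turned up to 0.4 rad.
- anvil_top (a point): Centre of the anvil's flat top, 30 mm across, 55 mm above the bench (axes as the press).
- pin_a (a point): Tip of the guide pin 70 mm to the press's +y side: pin 12 mm thick, tip 118 mm above the bench, 63 mm above the anvil top (axes as the press).
- pin_b (a point): Tip of the guide pin 70 mm to the press's -y side: pin 12 mm thick, tip 118 mm above the bench (axes as the press).
- die_mid (a point): Pellet die, plain metal, loose, about 0.2 kg: round barrel 37 mm across and 34 mm high with a 16 mm stem on top, 48 mm high in all. The point is on its axis, 24 mm above its underside; z up along the axis. Grasp it by the barrel. It starts on the bench beyond the press or beyond the crosshead; the mortar stands in the other place.
- crosshead_grip (a point): Crosshead, loose, 0.35 kg: aluminium bar 44 x 190 x 14 mm (long along y) flat on the bench, a black grip block on its middle. Point: in the block, 38 mm above the bar's underside; z up. Block: 24 mm thick (x), 50 mm long (y), from 18 to 58 mm above the underside, on a pad 34 x 62 mm with its top at 18 mm. Starts on the side of the row opposite the press, turned up to 0.5 rad.
- hole_a (a point): Centre of the crosshead's through hole on its +y side, at the underside of the bar: 24 mm wide, 70 mm from the middle. Axes as the crosshead.
- hole_b (a point): Centre of the crosshead's through hole on its -y side, at the underside of the bar: 24 mm wide, 70 mm from the middle. Axes as the crosshead.
- flask_mid (a point): Clear conical flask, loose, 79 mm wide at the foot, 104 mm high; point half-way up its axis. With the two cartons it forms a row in front of the robot, between press and crosshead, in any order. Leave it.
- dark_carton_mid (a point): Slim dark carton, loose, 26 x 52 x 107 mm high; point half-way up. One of the row. Leave it.
- yellow_box_mid (a point): Larger yellow carton with a dark band, loose, 70 x 85 x 110 mm high; point half-way up. One of the row. Leave it.
- mortar_mid (a point): Agate mortar, loose, a bowl 65 mm across and 22 mm high; point half-way up its axis. Leave it.
Not all that is in view belongs to the job. What is shaped like the part that bears die_mid but green is not meant.

How it is judged:
By the outcome, as a careful person would: the job done as asked, in the order asked, and still so for the second after the job is handed in, while the arm keeps its last pose, push and grip.
It also fails if it takes over 56 s, if anything falls off the work surface, if the arm or the gripper's body presses on something with over 40 N, if the wrist force passes 120 N, or if a joint passes its speed limit or range.

## Working session

There is one attempt and no reset: what is moved stays moved. The work goes in short steps, Python scripts to look and compute and a tool call to move; the robot and the scene stay as the last step left them, time stands still between calls to the robot, and variables do not carry over. Pictures are saved under pics/ and viewed, at most 13 in all, crops included, and the job is handed in when it is done.

Besides the shell and the picture viewer there is one more tool, called as name(argument=value, ...) on one line, values as JSON. move_arm: Moves the arm, as the interface text tells. Its arguments: {"type":"object","properties":{"rows":{"type":"array","items":{"type":"object","properties":{"xyz":{"type":"array","items":{"type":"number"}},"rotation":{"type":"array","items":{"type":"number"}}}}},"jaw":{"type":"number"},"squeeze":{"type":"number"}},"required":["rows"]}

```bash
mkdir -p pics; python3 - <<'E'
from plant import *
import cv2,numpy as np
s=sense();print(s,tcp_to_grasp)
for n in("side","top"):
    p,d=snapshot(n);np.savez("pics/%s0.npz"%n,p=p,d=d,**get_calibration(n))
    cv2.imwrite("pics/%s0.png"%n,p[:,:,::-1]);print(get_calibration(n))
E
```

```text
{'clock': 0.0, 'q': array([ 7.43685726e+01,  2.42854556e+01,  9.34314554e+01, -2.63889035e-04,
        6.23706058e+01, -1.09030835e+00]), 'qd': array([-0.0839918 , -0.04757661,  0.06739614, -0.04970689,  0.0670658 ,
       -0.03370189]), 'joint_efforts': array([-1.01595881e-03, -5.57371545e+01, -2.81751037e+01,  4.78225161e-05,
        7.34583096e-03, -4.11911674e-05]), 'position': array([0.15677095, 0.6044635 , 0.23053436]), 'tool_rot': array([[-9.67968235e-01,  2.51072360e-01, -4.07640137e-04],
       [ 2.51072690e-01,  9.67967116e-01, -1.47206113e-03],
       [ 2.49883840e-05, -1.52725572e-03, -9.99998833e-01]]), 'ft_force': array([ 0.79115163, -0.31379705,  0.10592991]), 'torque': array([-0.01335844, -0.00700312, -0.01867293]), 'finger_force': 0.0, 'opening': 1.0006466181354008} 0.0187
{'K': array([[601.42752852,   0.        , 315.90429123],
       [  0.        , 601.42752852, 240.40703128],
       [  0.        ,   0.        ,   1.        ]]), 'R': array([[ 0.89738732, -0.44047875,  0.02597057],
       [-0.15121007, -0.3622868 , -0.91971941],
       [ 0.41452565,  0.82141752, -0.3917164 ]]), 't': array([-0.46759235,  0.17697324,  1.03372   ])}
{'K': array([[489.71914571,   0.        , 324.43960345],
       [  0.        , 489.71914571, 242.61068057],
       [  0.        ,   0.        ,   1.        ]]), 'R': array([[-0.01797494, -0.99952546,  0.02501524],
       [-0.99498435,  0.01541971, -0.09883514],
       [ 0.09840251, -0.02666633, -0.99478935]]), 't': array([-0.00193376,  0.54108589,  1.09342824])}
```

View pics/top0.png

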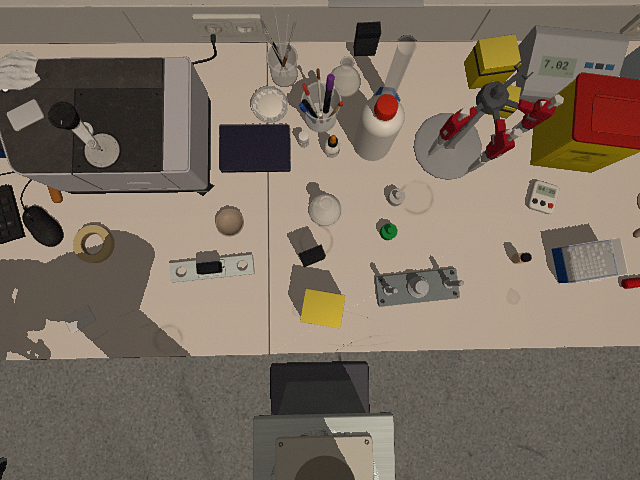

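View pics/side0.png

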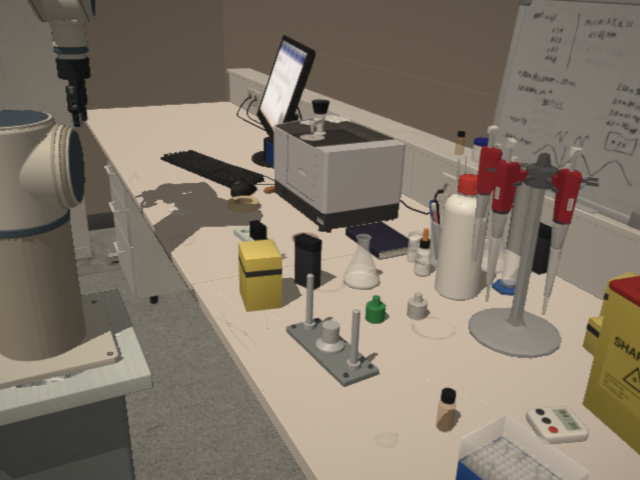

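The top view shows the press at (418,287) and the grey die at (396,196), with the green decoy at (389,231). The crosshead is at (211,267) and the mortar at (229,221). The row is the flask at (325,209), the dark carton at (311,250) and the yellow box at (322,308).

```bash
cat > h.py <<'E'
import numpy as np,cv2
def cloud(d,K,R,t):
    v,u=np.mgrid[:d.shape[0],:d.shape[1]]
    c=np.stack([(u-K[0,2])*d/K[0,0],(v-K[1,2])*d/K[1,1],d],-1)
    W=(c-t)@R; W[d<=0]=np.nan; return W
def box(m):
    (c,s,a)=cv2.minAreaRect((m*1000).astype(np.float32)); return np.round(c,1),np.round(s,1),round(a,1)
E
python3 - <<'E'
from h import *
for n in("top","side"):
    z=np.load("pics/%s0.npz"%n);W=cloud(z['d'],z['K'],z['R'],z['t'])
    def at(u,v):
        return np.round(W[v,u],3)
    print(n)
    if n=="top":
        for k,p in dict(bench=(360,330),die=(396,191),green=(388,229),press=(418,286),cross=(209,267),mort=(229,221),flask=(325,209),dark=(311,256),yel=(322,308)).items(): print(k,at(*p))
    X=W.reshape(-1,3);P=z['p'].reshape(-1,3)
    ok=np.isfinite(X).all(1);X=X[ok];P=P[ok]
    def rep(name,c,r,lo,hi):
        m=(np.hypot(X[:,0]-c[0],X[:,1]-c[1])<r)&(X[:,2]>lo)&(X[:,2]<hi)
        if m.sum()>5: print(name,m.sum(),np.round(X[m].mean(0),4),"box",box(X[m][:,:2]),"z",np.round(np.percentile(X[m][:,2],[5,50,95]),3))
    if n=="top": c0=W[286,418];cc=W[267,209];dd=W[191,396]
    rep("bench",c0+[-.07,0.0,0],.02,-.02,.02)
    rep("pins",c0,.12,.09,.14)
    rep("anvil",c0,.03,.045,.065)
    rep("plate",c0,.12,.007,.018)
    rep("bar",cc,.12,.009,.016)
    rep("block",cc,.06,.045,.07)
    rep("die",dd,.03,.02,.06)
    rep("dietop",dd,.03,.042,.06)
    rep("diebar",dd,.03,.028,.038)
E
```

```text
top
bench [ 0.34  -0.09   0.002]
die [ 0.658 -0.179  0.029]
green [ 0.567 -0.154  0.05 ]
press [ 0.438 -0.217  0.053]
cross [0.488 0.245 0.057]
mort [0.597 0.21  0.005]
flask [ 0.606 -0.011  0.104]
dark [0.505 0.02  0.106]
yel [ 0.396 -0.001  0.112]
bench 231 [ 0.368  -0.2165  0.0008] box (array([ 368.3, -216.6]), array([38.5, 38.2]), 31.6) z [-0.003  0.001  0.004]
pins 78 [ 0.4379 -0.2328  0.1128] box (array([ 437.5, -223.3]), array([ 11.1, 151.3]), 4.9) z [0.097 0.116 0.121]
anvil 157 [ 0.4368 -0.223   0.0552] box (array([ 437.2, -223.5]), array([28.8, 29.1]), 37.7) z [0.05  0.056 0.058]
plate 1901 [ 0.4369 -0.2215  0.0126] box (array([ 458.5, -228.1]), array([203.3, 180.2]), 72.0) z [0.009 0.013 0.016]
bar 1008 [0.5015 0.2444 0.0134] box (array([534.3, 253.2]), array([137.1, 190.8]), 5.1) z [0.01  0.014 0.016]
block 260 [0.4877 0.2476 0.0574] box (array([487.9, 248.4]), array([23.7, 50.3]), 5.2) z [0.053 0.058 0.061]
die 213 [ 0.6454 -0.1785  0.0342] box (array([ 646.9, -179.3]), array([35.4, 36.4]), 87.9) z [0.027 0.032 0.05 ]
dietop 34 [ 0.6465 -0.1793  0.0483] box (array([ 646.
[... 508 characters left out ...]
z [0.046 0.054 0.056]
plate 1922 [ 0.4296 -0.2411  0.012 ] box (array([ 475.7, -219.8]), array([152. , 192.5]), 4.6) z [0.009 0.012 0.016]
bar 150 [0.4785 0.29   0.0133] box (array([486.5, 250.3]), array([ 45.9, 197.5]), 5.2) z [0.01  0.013 0.016]
block 151 [0.4845 0.2424 0.0545] box (array([486.9, 247.8]), array([25.6, 58.8]), 3.7) z [0.047 0.056 0.059]
die 263 [ 0.6427 -0.1844  0.0326] box (array([ 645.2, -180. ]), array([35.7, 36.1]), 51.9) z [0.022 0.031 0.048]
dietop 43 [ 0.6449 -0.1809  0.0466] box (array([ 647. , -179.2]), array([17.5, 13.1]), 29.0) z [0.043 0.047 0.049]
diebar 140 [ 0.6435 -0.1834  0.0316] box (array([ 645.5, -180.2]), array([34.4, 34.1]), 56.2) z [0.029 0.031 0.036]
```

```bash
cat >> h.py <<'E'
from scipy.spatial.transform import Rotation as Ro
def plan(p,ang):
    "shift (mm) and turn in tool axes from present pose to TCP p, tool y at ang deg, z down"
    from plant import sense
    s=sense();R=s['tool_rot'];a=np.radians(ang);c,k=np.cos(a),np.sin(a)
    T=np.array([[-k,c,0],[c,k,0],[0,0,-1.]])
    print(np.round((np.array(p)-s['position'])@R*1000,1),np.round(Ro.from_matrix(R.T@T).as_rotvec(),4))
E
python3 - <<'E'
from h import *
plan([.646,-.1798,.13],20)
E
```

```text
[-670.5 -636.1  101.5] [-1.300e-03  6.000e-04  9.679e-01]
```

move_arm(rows=[{"xyz":[-670.5,-636.1,30],"rotation":[-0.0013,0.0006,0.9679]},{"xyz":[-670.5,-636.1,30],"rotation":[-0.0013,0.0006,0.9679]},{"xyz":[-670.5,-636.1,30],"rotation":[-0.0013,0.0006,0.9679]},{"xyz":[-670.5,-636.1,30],"rotation":[-0.0013,0.0006,0.9679]},{"xyz":[-670.5,-636.1,30],"rotation":[-0.0013,0.0006,0.9679]},{"xyz":[-670.5,-636.1,30],"rotation":[-0.0013,0.0006,0.9679]},{"xyz":[-670.5,-636.1,30],"rotation":[-0.0013,0.0006,0.9679]},{"xyz":[-670.5,-636.1,30],"rotation":[-0.0013,0.0006,0.9679]},{"xyz":[-670.5,-636.1,30],"rotation":[-0.0013,0.0006,0.9679]},{"xyz":[-670.5,-636.1,30],"rotation":[-0.0013,0.0006,0.9679]},{"xyz":[-670.5,-636.1,30],"rotation":[-0.0013,0.0006,0.9679]},{"xyz":[-670.5,-636.1,30],"rotation":[-0.0013,0.0006,0.9679]}], jaw=1, squeeze=40)

```text
clock: 1.6
position: [0.5544, -0.033, 0.2067]
tool_rot: [[-0.342, 0.94, 0.0], [0.94, 0.342, 0.001], [0.001, 0.001, -1.0]]
ft_force: [-0.2, 0.0, 1.5]
opening: 0.999
finger_force: 0.0
```

```bash
python3 - <<'E'
from h import *
plan([.646,-.1798,.13],20)
E
```

```text
[-169.4   35.8   76.5] [ 0.0007 -0.0013 -0.0003]
```

move_arm(rows=[{"xyz":[-60,13,25],"rotation":[0,0,0]},{"xyz":[-120,25,50],"rotation":[0,0,0]},{"xyz":[-169,36,70],"rotation":[0,0,0]},{"xyz":[-169,36,70],"rotation":[0,0,0]},{"xyz":[-169,36,70],"rotation":[0,0,0]}])

```text
clock: 2.22
position: [0.6447, -0.1772, 0.1361]
tool_rot: [[-0.341, 0.94, -0.001], [0.94, 0.341, 0.002], [0.002, -0.0, -1.0]]
ft_force: [-0.2, -0.5, 0.6]
opening: 1.002
finger_force: 0.0
```

```bash
python3 - <<'E'
from h import *
from plant import *
plan([.646,-.1798,.002],20)
p,d=snapshot("wrist");c=get_calibration("wrist");np.savez("pics/w1.npz",p=p,d=d,**c)
cv2.imwrite("pics/w1.png",p[:,:,::-1])
X=cloud(d,**c).reshape(-1,3);X=X[np.isfinite(X).all(1)]
for lo,hi in((.027,.037),(.044,.053)):
    m=(np.hypot(X[:,0]-.646,X[:,1]+.18)<.03)&(X[:,2]>lo)&(X[:,2]<hi)
    print(m.sum(), m.sum() and (X[m].mean(0).round(4),box(X[m][:,:2])))
E
```

```text
[ -3.3   0.4 134.1] [-0.0005 -0.0023 -0.0006]
1710 (array([ 0.6479, -0.1752,  0.0317]), (array([ 648.6, -177.1]), array([36.7, 36.5]), 50.6))
413 (array([ 0.6484, -0.1765,  0.0484]), (array([ 648.5, -176.9]), array([13.7, 14.1]), 19.9))
```

View pics/w1.png

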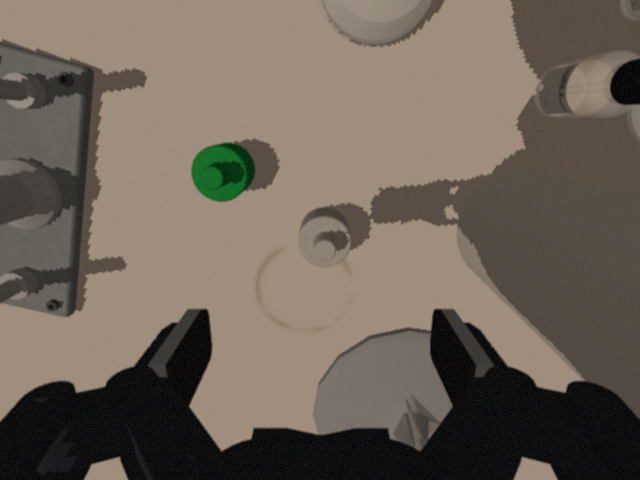

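The wrist view shows the die at (325,238), clear of the decoy at (223,172). The pipette stand's base is at (410,390), so I'll check clearance to it before descending.

```bash
python3 - <<'E'
from h import *
z=np.load("pics/top0.npz");Y=np.load("pics/side0.npz")
for q in(z,Y):
    X=cloud(q['d'],q['K'],q['R'],q['t']).reshape(-1,3);X=X[np.isfinite(X).all(1)]
    for lo,hi in((.06,.15),(.15,.25),(.25,.5)):
        m=(X[:,2]>lo)&(X[:,2]<hi)&(X[:,0]>.5)&(X[:,1]<-.05)&(X[:,1]>-.4);P=X[m];r=np.hypot(P[:,0]-.647,P[:,1]+.178)
        if len(r): i=r.argsort()[:40:13];print(lo,P[i].round(3).tolist(),r[i].round(3))
E
```

```text
0.06 [[0.715, -0.233, 0.143], [0.72, -0.232, 0.139], [0.741, -0.146, 0.064], [0.742, -0.147, 0.115]] [0.087 0.091 0.099 0.1  ]
0.15 [[0.711, -0.228, 0.249], [0.711, -0.233, 0.246], [0.714, -0.23, 0.211], [0.713, -0.232, 0.205]] [0.082 0.084 0.085 0.085]
0.25 [[0.708, -0.225, 0.3], [0.705, -0.232, 0.276], [0.705, -0.232, 0.331], [0.713, -0.222, 0.291]] [0.077 0.079 0.079 0.079]
0.06 [[0.716, -0.229, 0.148], [0.716, -0.232, 0.13], [0.715, -0.236, 0.147], [0.717, -0.234, 0.126]] [0.086 0.088 0.089 0.09 ]
0.15 [[0.71, -0.23, 0.248], [0.715, -0.227, 0.196], [0.713, -0.229, 0.205], [0.712, -0.232, 0.2]] [0.082 0.083 0.084 0.084]
0.25 [[0.702, -0.232, 0.324], [0.703, -0.233, 0.289], [0.704, -0.232, 0.324], [0.706, -0.23, 0.281]] [0.077 0.078 0.079 0.079]
```

move_arm(rows=[{"xyz":[0,0,35],"rotation":[0,0,0]},{"xyz":[0,0,70],"rotation":[0,0,0]},{"xyz":[-1,1,90],"rotation":[0,0,0]},{"xyz":[-1,1,100],"rotation":[0,0,0]},{"xyz":[-1,1,100],"rotation":[0,0,0]}])

```text
clock: 2.9
position: [0.6468, -0.1775, 0.037]
tool_rot: [[-0.342, 0.94, 0.0], [0.94, 0.342, 0.001], [0.001, 0.001, -1.0]]
ft_force: [0.1, 0.1, 0.3]
opening: 0.998
finger_force: 0.0
```

```bash
python3 - <<'E'
from h import *
plan([.6473,-.178,.002],20)
E
```

```text
[-0.7  0.2 35. ] [ 0.0008 -0.0011  0.0005]
```

move_arm(rows=[{"xyz":[-0.5,0,20],"rotation":[0,0,0]},{"xyz":[-0.5,0,32],"rotation":[0,0,0]},{"xyz":[-0.5,0,32],"rotation":[0,0,0]},{"xyz":[-0.5,0,32],"rotation":[0,0,0]}])

```text
clock: 3.4
position: [0.647, -0.1783, 0.0048]
tool_rot: [[-0.342, 0.94, 0.0], [0.94, 0.342, 0.001], [0.001, 0.001, -1.0]]
ft_force: [-0.1, 0.0, -0.0]
opening: 0.999
finger_force: 0.0
```

move_arm(rows=[{"xyz":[0,0,0],"rotation":[0,0,0]},{"xyz":[0,0,0],"rotation":[0,0,0]},{"xyz":[0,0,0],"rotation":[0,0,0]},{"xyz":[0,0,0],"rotation":[0,0,0]},{"xyz":[0,0,0],"rotation":[0,0,0]},{"xyz":[0,0,0],"rotation":[0,0,0]},{"xyz":[0,0,0],"rotation":[0,0,0]},{"xyz":[0,0,0],"rotation":[0,0,0]}], jaw=0, squeeze=40)

```text
clock: 4.4
position: [0.6472, -0.1783, 0.0054]
tool_rot: [[-0.342, 0.94, 0.001], [0.94, 0.342, 0.001], [0.001, 0.001, -1.0]]
ft_force: [-1.1, -0.5, 6.1]
opening: 0.413
finger_force: 40.0
```

move_arm(rows=[{"xyz":[0,0,-20],"rotation":[0,0,0]},{"xyz":[0,0,-60],"rotation":[0,0,0]},{"xyz":[0,0,-110],"rotation":[0,0,0]},{"xyz":[0,0,-160],"rotation":[0,0,0]},{"xyz":[0,0,-160],"rotation":[0,0,0]},{"xyz":[0,0,-160],"rotation":[0,0,0]}])

```text
clock: 5.15
position: [0.6463, -0.1783, 0.165]
tool_rot: [[-0.342, 0.94, 0.0], [0.94, 0.342, 0.001], [0.001, 0.001, -1.0]]
ft_force: [0.2, 0.5, -2.3]
opening: 0.41
finger_force: 40.5
```

```bash
python3 - <<'E'
from h import *
plan([.437,-.223,.16],20)
E
```

```text
[  29.6 -212.     4.9] [ 0.0006 -0.0013  0.    ]
```

move_arm(rows=[{"xyz":[7,-50,0],"rotation":[0,0,0]},{"xyz":[15,-105,0],"rotation":[0,0,0]},{"xyz":[22,-160,0],"rotation":[0,0,0]},{"xyz":[29.6,-212,0],"rotation":[0,0,0]},{"xyz":[29.6,-212,0],"rotation":[0,0,0]},{"xyz":[29.6,-212,0],"rotation":[0,0,0]}])

```text
clock: 5.9
position: [0.4373, -0.2231, 0.164]
tool_rot: [[-0.341, 0.94, -0.001], [0.94, 0.341, 0.002], [0.002, 0.0, -1.0]]
ft_force: [0.9, -0.1, -2.4]
opening: 0.412
finger_force: 40.8
```

```bash
python3 - <<'E'
from h import *
from plant import *
s=sense();p,d=snapshot("wrist");c=get_calibration("wrist");print(s['position'])
cv2.imwrite("pics/w2.png",p[:,:,::-1]);np.savez("pics/w2.npz",p=p,d=d,**c)
X=cloud(d,**c).reshape(-1,3);X=X[np.isfinite(X).all(1)]
def rep(n,cx,cy,r,lo,hi):
    m=(np.hypot(X[:,0]-cx,X[:,1]-cy)<r)&(X[:,2]>lo)&(X[:,2]<hi)
    print(n,m.sum(), m.sum() and (X[m].mean(0).round(4),box(X[m][:,:2])))
rep("anvil",.437,-.223,.025,.052,.059)
rep("pin a",.431,-.153,.025,.113,.123)
rep("pin b",.443,-.293,.025,.113,.123)
rep("die",s['position'][0],s['position'][1],.03,.185,.3)
rep("die",s['position'][0],s['position'][1],.03,.14,.2)
p,d=snapshot("top");c=get_calibration("top")
X=cloud(d,**c).reshape(-1,3);X=X[np.isfinite(X).all(1)]
p,d=snapshot("side");cv2.imwrite("pics/s2.png",cv2.resize(p[150:400,200:480,::-1],None,fx=2,fy=2))
E
```

```text
[ 0.43730584 -0.22312602  0.16399137]
anvil 1382 (array([ 0.4388, -0.2212,  0.0552]), (array([ 439. , -221.6]), array([28.7, 29.3]), 20.8))
pin a 478 (array([ 0.4323, -0.1522,  0.1177]), (array([ 432.5, -152.3]), array([11.5, 11.4]), 20.3))
pin b 17 (array([ 0.4428, -0.295 ,  0.1176]), (array([ 442.9, -295.1]), array([2.2, 5.3]), 68.9))
die 30578 (array([ 0.4339, -0.2127,  0.2248]), (array([ 436.6, -221.3]), array([58.4, 38. ]), 19.5))
die 11024 (array([ 0.4352, -0.2156,  0.1861]), (array([ 438.5, -219.2]), array([49. , 42.2]), 53.8))
```

View pics/w2.png

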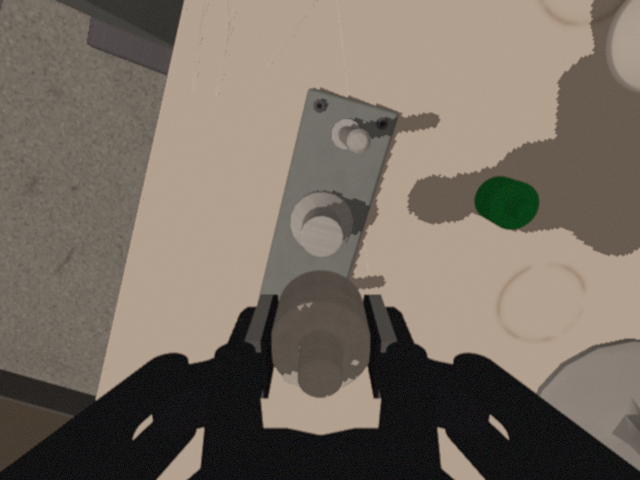

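View pics/s2.png

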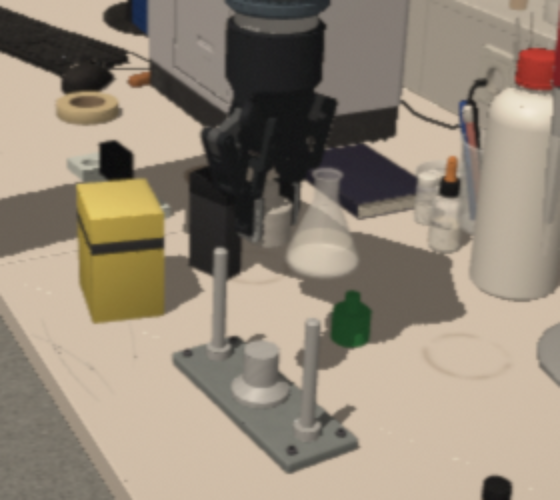

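The wrist view shows the die held upright at (320,330). The anvil top is at (322,236) and pin a at (357,140). The side view agrees, and the path down is clear.

move_arm(rows=[{"xyz":[0.1,0.8,30],"rotation":[0,0,0]},{"xyz":[0.1,0.8,60],"rotation":[0,0,0]},{"xyz":[0.1,0.8,85],"rotation":[0,0,0]},{"xyz":[0.1,0.8,97],"rotation":[0,0,0]},{"xyz":[0.1,0.8,97],"rotation":[0,0,0]},{"xyz":[0.1,0.8,97],"rotation":[0,0,0]}])

```text
clock: 6.8
position: [0.439, -0.2229, 0.0684]
tool_rot: [[-0.342, 0.94, 0.002], [0.94, 0.342, 0.001], [0.0, 0.002, -1.0]]
ft_force: [-0.2, 0.4, -1.1]
opening: 0.413
finger_force: 40.8
```

```bash
python3 - <<'E'
from h import *
plan([.438,-.2227,.0604],20)
E
```

```text
[ 0.6 -0.9  8. ] [ 0.0017 -0.0001  0.0003]
```

move_arm(rows=[{"xyz":[0.3,-0.5,3],"rotation":[0,0,0]},{"xyz":[0.3,-0.5,5],"rotation":[0,0,0]},{"xyz":[0.3,-0.5,6.5],"rotation":[0,0,0]},{"xyz":[0.3,-0.5,6.5],"rotation":[0,0,0]}])

```text
clock: 7.3
position: [0.4376, -0.2225, 0.0611]
tool_rot: [[-0.342, 0.94, 0.0], [0.94, 0.342, 0.001], [0.001, 0.001, -1.0]]
ft_force: [-0.3, 0.6, -1.9]
opening: 0.415
finger_force: 40.8
```

```bash
python3 - <<'E'
from h import *
from plant import *
p,d=snapshot("side")
c=get_calibration("side");cv2.imwrite("pics/s3.png",cv2.resize(p[250:400,260:400,::-1],None,fx=4,fy=4))
plan([.438,-.2227,.0604],20);print(sense()['ft_force'])
E
```

```text
[-0.2  0.2  0.8] [ 0.0008 -0.0011  0.    ]
[ 0.11562684  0.05158821 -2.61456847]
```

View pics/s3.png

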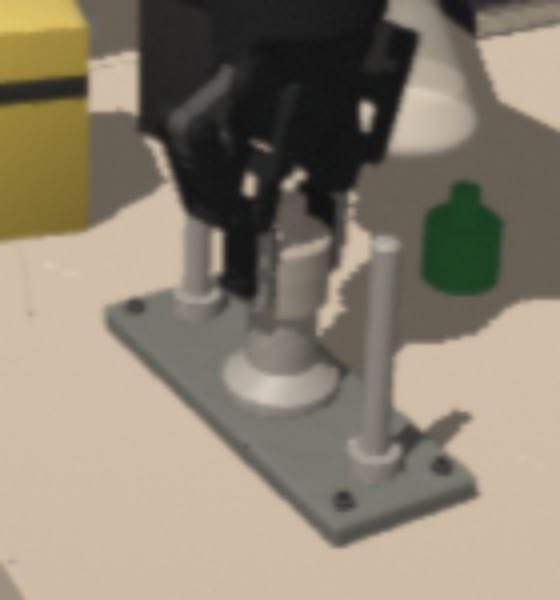

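The side view shows the die just above the anvil, with its bottom edge near (280,320). The force still reads the die's weight, so it is not in contact yet.

move_arm(rows=[{"xyz":[0,0,0.7],"rotation":[0,0,0]},{"xyz":[0,0,0.7],"rotation":[0,0,0]},{"xyz":[0,0,0.7],"rotation":[0,0,0]}])

```text
clock: 7.72
position: [0.4377, -0.2225, 0.0605]
tool_rot: [[-0.342, 0.94, 0.0], [0.94, 0.342, 0.001], [0.001, 0.001, -1.0]]
ft_force: [0.7, 0.3, -3.1]
opening: 0.41
finger_force: 40.9
```

move_arm(rows=[{"xyz":[0,0,0.6],"rotation":[0,0,0]},{"xyz":[0,0,0.6],"rotation":[0,0,0]},{"xyz":[0,0,0.6],"rotation":[0,0,0]}])

```text
clock: 8.1
position: [0.4377, -0.2226, 0.0604]
tool_rot: [[-0.342, 0.94, 0.001], [0.94, 0.342, 0.001], [0.001, 0.001, -1.0]]
ft_force: [-0.8, 0.6, 3.9]
opening: 0.411
finger_force: 41.7
```

move_arm(rows=[{"xyz":[0,0,0],"rotation":[0,0,0]},{"xyz":[0,0,0],"rotation":[0,0,0]},{"xyz":[0,0,0],"rotation":[0,0,0]},{"xyz":[0,0,0],"rotation":[0,0,0]},{"xyz":[0,0,0],"rotation":[0,0,0]},{"xyz":[0,0,0],"rotation":[0,0,0]}], jaw=1)

```text
clock: 8.85
position: [0.4377, -0.2225, 0.0599]
tool_rot: [[-0.342, 0.94, 0.0], [0.94, 0.342, 0.001], [0.001, 0.001, -1.0]]
ft_force: [0.4, 0.1, 0.6]
opening: 1.0
finger_force: 0.0
```

move_arm(rows=[{"xyz":[0,0,-15],"rotation":[0,0,0]},{"xyz":[0,0,-50],"rotation":[0,0,0]},{"xyz":[0,0,-100],"rotation":[0,0,0]},{"xyz":[0,0,-150],"rotation":[0,0,0]},{"xyz":[0,0,-150],"rotation":[0,0,0]}])

```text
clock: 9.48
position: [0.44, -0.224, 0.2147]
tool_rot: [[-0.342, 0.94, 0.008], [0.94, 0.342, -0.003], [-0.006, 0.007, -1.0]]
ft_force: [-0.3, -0.4, 0.2]
opening: 1.002
finger_force: 0.0
```

```bash
python3 - <<'E'
from h import *
from plant import *
s=sense();p,d=snapshot("wrist");c=get_calibration("wrist");print(s['position'])
cv2.imwrite("pics/w4.png",p[:,:,::-1])
X=cloud(d,**c).reshape(-1,3);X=X[np.isfinite(X).all(1)]
def rep(n,cx,cy,r,lo,hi):
    m=(np.hypot(X[:,0]-cx,X[:,1]-cy)<r)&(X[:,2]>lo)&(X[:,2]<hi)
    print(n,m.sum(), m.sum() and (X[m].mean(0).round(4),box(X[m][:,:2])))
rep("stem",.438,-.222,.025,.1,.106)
rep("barrel",.438,-.222,.03,.084,.093)
rep("pin a",.431,-.153,.025,.113,.123)
rep("pin b",.443,-.293,.025,.113,.123)
plan([.487,.2480,.20],5)
E
```

```text
[ 0.43999068 -0.22400308  0.21468534]
stem 258 (array([ 0.4368, -0.2212,  0.1009]), (array([ 436.9, -221. ]), array([13.3, 14. ]), 19.6))
barrel 632 (array([ 0.4355, -0.219 ,  0.085 ]), (array([ 436.5, -221.3]), array([35.3, 34.7]), 60.3))
pin a 293 (array([ 0.4302, -0.1513,  0.1156]), (array([ 430.3, -151.3]), array([11.2, 10.6]), 20.5))
pin b 183 (array([ 0.4426, -0.2897,  0.1149]), (array([ 442.7, -290. ]), array([11. , 11.2]), 13.8))
[426.4 206.6  12.1] [0.0046 0.0021 0.2618]
```

View pics/w4.png

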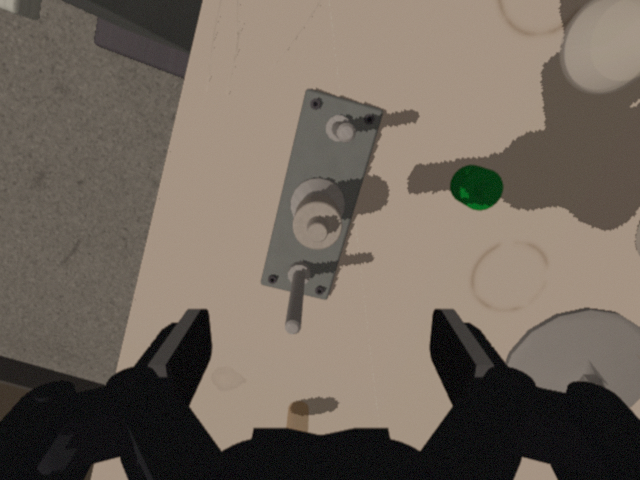

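The wrist view shows the die upright on the anvil at (317,225). Its centre is within 0.5 mm of the midpoint of the pins. Next is the crosshead.

move_arm(rows=[{"xyz":[55,26,2],"rotation":[0,0,0.03]},{"xyz":[108,52,4],"rotation":[0,0,0.06]},{"xyz":[160,77,6],"rotation":[0,0,0.1]},{"xyz":[213,103,8],"rotation":[0,0,0.13]},{"xyz":[266,129,10],"rotation":[0,0,0.16]},{"xyz":[320,155,12],"rotation":[0,0,0.2]},{"xyz":[373,181,12],"rotation":[0,0,0.23]},{"xyz":[427,207,12],"rotation":[0,0,0.2583]},{"xyz":[427,207,12],"rotation":[0,0,0.2583]},{"xyz":[427,207,12],"rotation":[0,0,0.2583]}])

```text
clock: 10.78
position: [0.4849, 0.2488, 0.1973]
tool_rot: [[-0.092, 0.996, -0.002], [0.996, 0.092, -0.0], [-0.0, -0.002, -1.0]]
ft_force: [0.2, 0.5, -0.4]
opening: 1.0
finger_force: 0.0
```

```bash
python3 - <<'E'
from h import *
from plant import *
s=sense();p,d=snapshot("wrist");c=get_calibration("wrist");print(s['position'],s['clock'])
np.savez("pics/w5.npz",p=p,d=d,**c)
X=cloud(d,**c).reshape(-1,3);X=X[np.isfinite(X).all(1)]
def rep(n,cx,cy,r,lo,hi):
    m=(abs(X[:,0]-cx)<.035)&(abs(X[:,1]-cy)<r)&(X[:,2]>lo)&(X[:,2]<hi)
    print(n,m.sum(), m.sum() and (X[m].mean(0).round(4),box(X[m][:,:2])))
rep("block",.487,.248,.06,.052,.063)
rep("bar",.487,.248,.12,.009,.017)
plan([.4875,.2490,.020],5.2)
E
```

```text
[0.48492538 0.24876876 0.19726291] 10.775
block 1920 (array([0.4897, 0.2525, 0.058 ]), (array([489.8, 251.1]), array([24. , 49.7]), 4.8))
bar 6679 (array([0.4888, 0.2622, 0.0143]), (array([490. , 250.6]), array([ 44.1, 190.6]), 5.0))
[  0.6   2.8 177.5] [-0.0018 -0.0001 -0.    ]
```

move_arm(rows=[{"xyz":[0.5,1,45],"rotation":[0,0,0.0035]},{"xyz":[1,2,90],"rotation":[0,0,0.0035]},{"xyz":[1.5,3,125],"rotation":[0,0,0.0035]},{"xyz":[1.5,3.5,140],"rotation":[0,0,0.0035]},{"xyz":[1.5,3.5,140],"rotation":[0,0,0.0035]}])

```text
clock: 11.45
position: [0.4892, 0.2502, 0.058]
tool_rot: [[-0.086, 0.996, -0.001], [0.996, 0.086, 0.0], [0.001, -0.001, -1.0]]
ft_force: [-0.4, 0.8, 0.5]
opening: 0.998
finger_force: 0.0
```

```bash
python3 - <<'E'
from h import *
plan([.4887,.2501,.020],5.0)
E
```

```text
[-0.  -0.4 38. ] [-0.0012 -0.0005 -0.0013]
```

move_arm(rows=[{"xyz":[0,-0.4,20],"rotation":[0,0,0]},{"xyz":[0,-0.4,35],"rotation":[0,0,0]},{"xyz":[0,-0.4,37],"rotation":[0,0,0]},{"xyz":[0,-0.4,37],"rotation":[0,0,0]}])

```text
clock: 11.95
position: [0.4894, 0.2514, 0.022]
tool_rot: [[-0.087, 0.996, 0.001], [0.996, 0.087, 0.002], [0.001, 0.001, -1.0]]
ft_force: [0.2, -0.1, -0.1]
opening: 1.003
finger_force: 0.0
```

move_arm(rows=[{"xyz":[0,0,0],"rotation":[0,0,0]},{"xyz":[0,0,0],"rotation":[0,0,0]},{"xyz":[0,0,0],"rotation":[0,0,0]},{"xyz":[0,0,0],"rotation":[0,0,0]},{"xyz":[0,0,0],"rotation":[0,0,0]},{"xyz":[0,0,0],"rotation":[0,0,0]},{"xyz":[0,0,0],"rotation":[0,0,0]},{"xyz":[0,0,0],"rotation":[0,0,0]}], jaw=0, squeeze=80)

```text
clock: 12.95
position: [0.4892, 0.2514, 0.0219]
tool_rot: [[-0.087, 0.996, 0.001], [0.996, 0.087, 0.001], [0.001, 0.001, -1.0]]
ft_force: [-2.2, -0.3, 5.9]
opening: 0.264
finger_force: 79.3
```

move_arm(rows=[{"xyz":[0,0,-15],"rotation":[0,0,0]},{"xyz":[0,0,-50],"rotation":[0,0,0]},{"xyz":[0,0,-95],"rotation":[0,0,0]},{"xyz":[0,0,-145],"rotation":[0,0,0]},{"xyz":[0,0,-190],"rotation":[0,0,0]},{"xyz":[0,0,-220],"rotation":[0,0,0]},{"xyz":[0,0,-220],"rotation":[0,0,0]},{"xyz":[0,0,-220],"rotation":[0,0,0]}])

```text
clock: 13.95
position: [0.488, 0.2505, 0.2402]
tool_rot: [[-0.087, 0.996, -0.002], [0.996, 0.087, 0.0], [0.0, -0.002, -1.0]]
ft_force: [-0.3, 0.7, -4.5]
opening: 0.271
finger_force: 79.3
```

```bash
python3 - <<'E'
from h import *
plan([.4376,-.221,.24],5.1)
E
```

```text
[-4.653e+02 -9.130e+01  2.000e-01] [-0.0016 -0.0004 -0.0018]
```

move_arm(rows=[{"xyz":[-30,-6,0],"rotation":[0,0,0]},{"xyz":[-80,-16,0],"rotation":[0,0,0]},{"xyz":[-130,-25,0],"rotation":[0,0,0]},{"xyz":[-180,-35,0],"rotation":[0,0,0]},{"xyz":[-230,-45,0],"rotation":[0,0,0]},{"xyz":[-280,-55,0],"rotation":[0,0,0]},{"xyz":[-330,-65,0],"rotation":[0,0,0]},{"xyz":[-380,-75,0],"rotation":[0,0,0]},{"xyz":[-425,-84,0],"rotation":[0,0,0]},{"xyz":[-450,-89,0],"rotation":[0,0,0]},{"xyz":[-465.5,-91,0],"rotation":[0,0,0]},{"xyz":[-465.5,-91,0],"rotation":[0,0,0]}])

```text
clock: 15.45
position: [0.4385, -0.2208, 0.2398]
tool_rot: [[-0.086, 0.996, -0.001], [0.996, 0.086, 0.002], [0.003, -0.001, -1.0]]
ft_force: [0.4, -0.0, -4.2]
opening: 0.267
finger_force: 79.0
```

```bash
python3 - <<'E'
from h import *
from plant import *
s=sense();print(s['position'],s['tool_rot'].round(4).tolist(),s['clock'])
plan([.4376,-.221,.150],5.1)
for n in("side","wrist","top"):
    p,d=snapshot(n);c=get_calibration(n);np.savez("pics/%s6.npz"%n,p=p,d=d,**c)
    X=cloud(d,**c).reshape(-1,3);X=X[np.isfinite(X).all(1)]
    m=(abs(X[:,0]-.4376)<.07)&(abs(X[:,1]+.221)<.12)&(X[:,2]>.2)&(X[:,2]<.242)
    P=X[m];print(n,len(P),P.mean(0).round(4),box(P[:,:2]),P[:,2].min(),P[:,2].max())
    q=P[(P[:,2]>.222)&(P[:,2]<.24)]
    if len(q)>50:
        A=np.c_[q[:,:2]-q[:,:2].mean(0),np.ones(len(q))];f=np.linalg.lstsq(A,q[:,2],rcond=None)[0];r=abs(A@f-q[:,2])<.003
        f=np.linalg.lstsq(A[r],q[r,2],rcond=None)[0];print("plane",f.round(4),r.sum(),box(q[r][:,:2]))
a=cv2.imread if 0 else None
p=np.load("pics/side6.npz")['p'];cv2.imwrite("pics/s6.png",cv2.resize(p[170:400,200:480,::-1],None,fx=2,fy=2))
w=np.load("pics/wrist6.npz")['p'];cv2.imwrite("pics/w6.png",w[:,:,::-1])
E
```

```text
[ 0.43850051 -0.22079685  0.23976089] [[-0.086, 0.9963, -0.0014], [0.9963, 0.086, 0.0024], [0.0025, -0.0012, -1.0]] 15.45
[-0.4 -0.8 89.8] [-0.0012 -0.0026 -0.0029]
side 1811 [ 0.431  -0.2449  0.2292] (array([ 436.3, -221.3]), array([ 47.4, 195.3]), 5.5) 0.21671579974156505 0.24198600809597118
plane [0.0342 0.008  0.231 ] 980 (array([ 436.5, -221.3]), array([ 47.1, 195.2]), 5.5)
wrist 20500 [ 0.4345 -0.1685  0.2327] (array([ 438.5, -214. ]), array([ 44.4, 177.6]), 5.1) 0.2168713753093614 0.24198079380977214
plane [-0.0017 -0.0012  0.2327] 18317 (array([ 437.8, -206.6]), array([ 44.4, 162.8]), 5.1)
top 924 [ 0.4329 -0.1675  0.2332] (array([ 433.3, -171.7]), array([43.9, 90. ]), 5.1) 0.21771870412189961 0.24132822753963987
plane [ 0.0023 -0.0217  0.2333] 761 (array([ 433.3, -171.7]), array([43.8, 90. ]), 5.0)
```

View pics/s6.png

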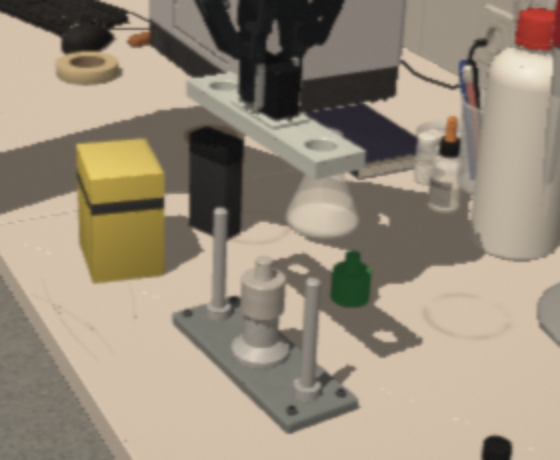

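View pics/w6.png

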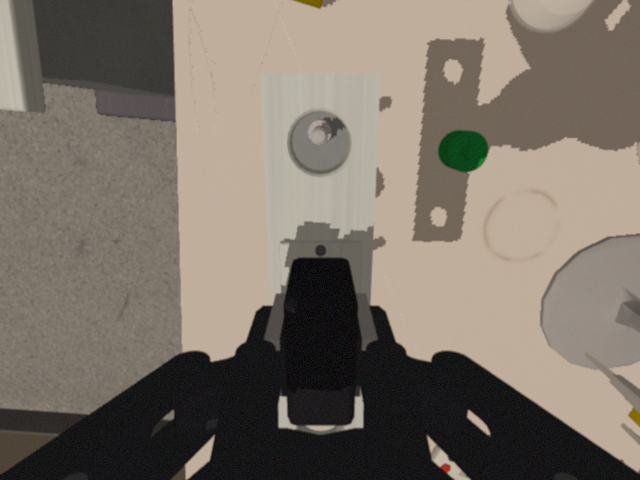

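The side view shows the crosshead held level above the press. In the wrist view the hole at (320,141) has pin a inside it. All cameras put the bar about 1.8 mm too far in +y, so I'll correct that while lowering.

move_arm(rows=[{"xyz":[-1.6,-0.5,15],"rotation":[0,0,0]},{"xyz":[-1.6,-0.5,40],"rotation":[0,0,0]},{"xyz":[-1.6,-0.5,62],"rotation":[0,0,0]},{"xyz":[-1.6,-0.5,75],"rotation":[0,0,0]},{"xyz":[-1.6,-0.5,80],"rotation":[0,0,0]},{"xyz":[-1.6,-0.5,80],"rotation":[0,0,0]},{"xyz":[-1.6,-0.5,80],"rotation":[0,0,0]}])

```text
clock: 16.48
position: [0.4392, -0.2224, 0.1616]
tool_rot: [[-0.087, 0.996, 0.002], [0.996, 0.087, 0.001], [0.0, 0.002, -1.0]]
ft_force: [-0.0, 0.8, -3.9]
opening: 0.273
finger_force: 79.0
```

```bash
python3 - <<'E'
from h import *
plan([.4381,-.2225,.1495],5.1)
E
```

```text
[ 0.  -1.1 12. ] [ 0.0017 -0.0005 -0.0016]
```

move_arm(rows=[{"xyz":[0,-0.5,4],"rotation":[0,0,0]},{"xyz":[0,-0.5,8],"rotation":[0,0,0]},{"xyz":[0,-0.5,10.5],"rotation":[0,0,0]},{"xyz":[0,-0.5,10.5],"rotation":[0,0,0]},{"xyz":[0,-0.5,10.5],"rotation":[0,0,0]},{"xyz":[0,-0.5,10.5],"rotation":[0,0,0]},{"xyz":[0,-0.5,10.5],"rotation":[0,0,0]}])

```text
clock: 17.35
position: [0.4382, -0.2222, 0.1505]
tool_rot: [[-0.087, 0.996, 0.001], [0.996, 0.087, 0.001], [0.001, 0.001, -1.0]]
ft_force: [0.3, -0.6, -4.5]
opening: 0.274
finger_force: 79.0
```

```bash
python3 - <<'E'
from h import *
from plant import *
s=sense();print(s['position'],s['tool_rot'].round(4).tolist(),s['clock'])
plan([.4381,-.2225,.1495],5.1)
for n in("side","wrist","top"):
    p,d=snapshot(n);c=get_calibration(n);np.savez("pics/%s7.npz"%n,p=p,d=d,**c)
    X=cloud(d,**c).reshape(-1,3);X=X[np.isfinite(X).all(1)]
    P=X[(abs(X[:,0]-.4376)<.07)&(abs(X[:,1]+.222)<.12)&(X[:,2]>.136)&(X[:,2]<.148)]
    print(n,len(P),box(P[:,:2]),np.median(P[:,2]).round(4))
p=np.load("pics/side7.npz")['p'];cv2.imwrite("pics/s7.png",cv2.resize(p[200:400,230:430,::-1],None,fx=3,fy=3))
w=np.load("pics/wrist7.npz")['p'];cv2.imwrite("pics/w7.png",w[:,:,::-1])
E
```

```text
[ 0.43823146 -0.22222723  0.15048173] [[-0.0872, 0.9962, 0.0006], [0.9962, 0.0872, 0.0012], [0.0012, 0.0007, -1.0]] 17.35
[-0.3 -0.2  1. ] [ 0.0007 -0.0012 -0.0017]
side 1349 (array([ 436.6, -223.8]), array([ 47.8, 193.9]), 4.7) 0.1423
wrist 19755 (array([ 437.7, -212.2]), array([ 44.3, 169. ]), 5.0) 0.1428
top 691 (array([ 432.8, -173.7]), array([44., 89.]), 4.9) 0.1435
```

View pics/s7.png

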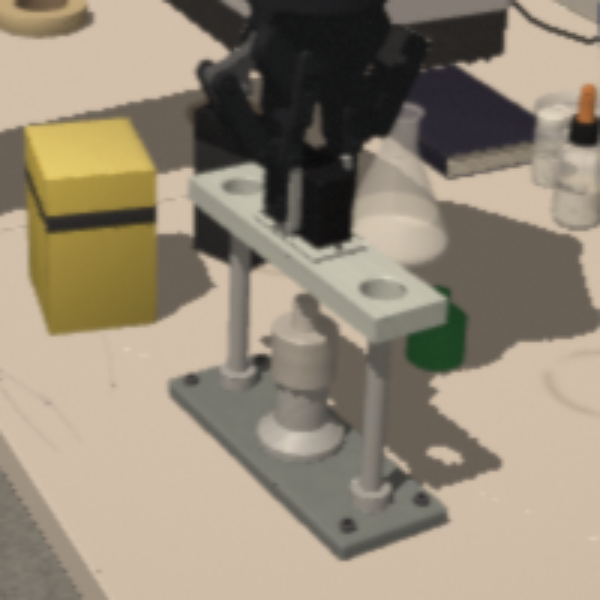

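View pics/w7.png

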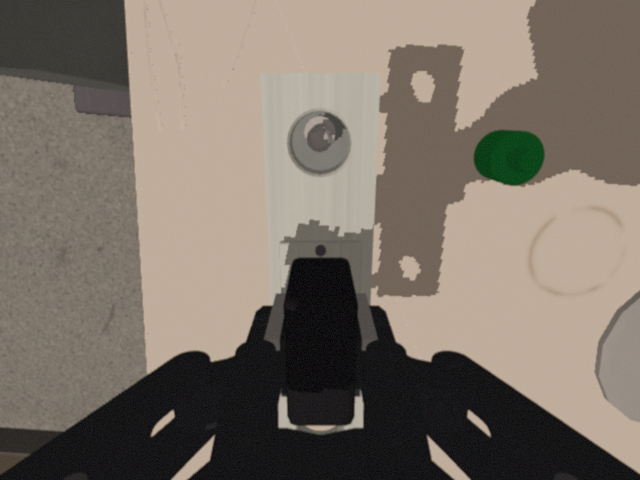

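The side view shows the bar level just above both pins, with the upright die below. In the wrist view pin a sits inside the hole at (320,141). The clearance is about 10.8 mm and the offset is under 1 mm, so I'm handing in.

```bash
python3 -c "
from plant import *
print(abs(sense()['qd']).max(), sign_off())"
```

```text
the job is handed in; nothing more can be done
0.08026122457237332 None
```

The die stands upright and centred on the anvil, and the crosshead is held level about 1 cm above the pin tips with its holes over the pins; the job was handed in at about 17.5 s on the robot's clock.

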